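Weigh a tray of fasteners on the hand scale

ROBOT

A 6-joint arm with a two-finger parallel gripper is mounted at the origin on the work surface. World frame = base frame: x ahead of the robot, y to its left, z up, the work surface at z = 0. Lengths are in m, angles in rad, forces in N, time in s.
With the tool pointing down it reaches from about 0.15 to 0.775 m from the base axis. Payload 6.1 kg.
Tool frame: the origin (TCP) lies at the very end of the fingers, on their centre line; the grasp point (between the pads) lies 19 mm behind it (grip_point_offset is the distance from the TCP to the grasp point, in m); x points along the fingers, y is the direction in which the jaws open and shut, and the axes are right-handed (so a half turn about x gives the same grasp; the last joint's range is limited). The gripper opens to 85 mm and grips with 20 to 120 N. Pads are 22 mm wide; open, the fingers measure 114 mm over their backs; the gripper's body (76 mm by 85 mm) begins 54 mm behind the grasp point. The pads swing forward as they close: fully open they stand 13 mm farther back than shut.
Start: joints at [-1.311, 0.126, -0.04, 1.405, 0, 1.571], TCP at [0.135, -0.507, 0.231] pointing down, gripper open.
Joint ranges: [-2.72, 2.72], [-0.95, 1.95], [-1.27, 1.35], [-1.78, 2.02], [-1.46, 1.47], [-3.14, 3.14]. Speed limits (rad/s): [2.39, 2.39, 3.01, 3.14, 3.14, 3.14].

INTERFACE

Orientations are given as a unit quaternion [x, y, z, w].
In Python, from bench import get_obs, camera, get_calibration, hand_in, boxes_of, trace, grip_point_offset gives the robot as it stands.
- The arm moves only by the tool arm_command, never from a script. Its argument "series" is a list that holds one entry, the list of rows, each a list of 4 numbers: the shift along the world's x, y, z in cm, then the turn about the world's z in degrees. In form: [[[tx, ty, tz, spin], ...]]. A call has 1 to 20 rows; each row shifts and turns the pose as measured when the row begins; what a row does not reach is not made up. A row lasts 1/10 s, in which the tool goes at most 50 mm and 8.59 degrees, less where a joint would pass 70% of its speed; a pose out of reach is approached as far as the arm can. A call with a gripper value outside its range is refused whole. "hand" is the opening in per cent of the stroke, from 0 (shut) to 100 (fully open), set as the call begins (left out, the last holds). The fingers move at their own pace and stop on an object; the grip force is fixed at half the most. Time passes only in rows, so rows that do not move let the fingers close. It gives the time, the measured TCP pose, the force and the opening at its end, in the units of the state.
- get_obs(): the state, without advancing time (a new reading comes with each control period).
- camera(name): name is "scene" or "top"; returns (picture, depth): 420x560x3 uint8, blue, green, red; 420x560 float32, m along the optical axis (not along the pixel's ray), 0 where there is no reading.
- get_calibration(name): a dict with "K" (3x3 intrinsics, pixels), "view" (4x4, takes a point from world to camera coordinates). Camera axes: x right, y up, looking along -z (the intrinsics and any distortion apply to the point x, -y, -z); pixel columns grow to the right and rows downward; lengths in m; the calibration is good to about 2 mm. A picture is of the moment at which its call begins. get_calibration takes no time and is no camera call.
- hand_in(): hands the job in, once; it reports no verdict.
Trained networks look in the newest picture that a camera, given by its name, has taken for a name from the list of things; names that differ only in an ending like _2 or _b are one class to them, and where a whole thing is asked for, a point or a joint stands for the part that bears it (a point fixed in the world has none). Each returns a list of dicts, best first, with "conf" (0 to 1); they miss things now and then, are a little off and sometimes report something else, mostly with a low value. They report only what shows in the picture. A call takes as long as a camera call. They do not tell look-alikes from the thing itself.
- boxes_of(target, camera): "at" ([x, y, z] in m, in world coordinates, good to about 4 mm: the middle of the surface that is visible of it).
- trace(target, camera): "region" (420x560 bool, what is visible of it).
The state is a dict: "time_s": time; "qpos": joint angles; "joint_vel": joint speeds; "joint_efforts": joint torques, N m; "tcp_pos": TCP position; "ee_rot": TCP orientation; "wrist_force": force on the tool from outside, world axes, zero at the start; "torque": the same for the moment, N m; "grip_width": finger opening in m.
Only numpy, scipy, OpenCV 4.12 (cv2) and the standard library are available. Lean on these libraries where they do the work, as an engineer would, in place of code of your own. Each camera call takes 0.05 s, during which the arm holds its last target.

TASK

Weigh the clear tray of fasteners: take the spring hand scale off its forked stand, hook it under the middle of the tray's wire handle and raise it gently until the tray hangs about 10 mm clear of the bench (never more than 25 mm), and hold it there still for about two seconds so that the scale can be read. Then set the tray gently back down where it stood, and hang the scale back in its fork. Lift the tray by the scale alone, do not yank the scale's spring to its stop or bump the tray onto the bench, and leave the other things on the bench where they are.

Things in the scene. Friction and masses are not known exactly. Their poses are not given: they have to be found in the camera images.
- scale: Loose spring hand scale, hanging upright in the stand's fork at the start; 0.17 kg. Origin: centre of the underside of its square black collar (50 x 50 x 5 mm); z up. Below the collar: aluminium tube, diameter 18 mm, 65 mm long, with a steel J-hook coming out of its lower end. The hook lies in the scale's xz plane and its mouth opens towards the scale's +x.
- scale_grip (a point): Middle of the scale's black grip block, 23 mm above the scale's origin. The block stands on the collar from 5 to 41 mm above the origin; 40 mm along x, 22 mm along y: grip it across y from above.
- hook (a joint): How far the hook is drawn out of the tube, m: 0 at rest, 0.068 at the stop. It stays at 0 up to a pull of 0.3 N, then gives 1 mm for each further 0.15 N. With the tray hanging free it settles somewhere from 11 to 55 mm, depending on the tray's mass.
- hook_seat (a point): Where the bar rests in the hook: middle of the trough's upper side, 115 mm straight below the scale's origin plus the hook's draw. 5 mm wire: back 13 mm to -x, tip 13 mm to +x of this point, top of the tip 16 mm above it, underside of the wire 5 mm below it. At rest, a bar has to come in over the tip at 98 to 73 mm below the scale's origin.
- tray: Loose clear plastic organizer tray of fasteners with a rigid wire handle; 110 mm along x, 100 mm along y, walls 45 mm high. Origin: centre of its underside, at bench height; z up. 0.2 to 0.86 kg, different each time, balanced under the handle. The handle is an arch of 6 mm wire across the tray in its yz plane (x = 0), its highest part a level straight bar.
- bail_mid (a point): Middle of the handle's level bar, on its underside: 97 mm above the tray's origin. The 6 mm thick bar is straight along the tray's y for 30 mm either side, then slopes down to legs 52 mm either side.
- stand: Fixed stand that holds the scale. Origin: bench height, straight below the hanging scale; z up. Wooden foot 120 x 110 x 12 mm; two steel legs at x = 38 to 54 mm, 46 mm over both, joined at the top by a crosspiece that ends 156 mm up; from them two prongs reach out towards -x, the open side of the fork.
- fork (a point): Where the scale's origin lies when it hangs home, scale axes along the stand's: 150 mm above the stand's origin. Prongs: 26 mm apart (tube goes between), 10 mm wide, upper side at this height, from x = -34 mm to the legs. 4 mm lips on their ends at x = -34 to -30 mm and a 6 mm edge at x = +38 mm keep the collar in: raise the scale 8 mm or more to slide it out towards -x or in again.
- table: The birch bench top, at height 0.
- wrench: Chrome socket wrench lying on the bench, 200 mm long, 34 mm high. Leave alone.
- punch: Yellow plastic stud punch lying on the bench, 130 x 34 x 28 mm. Leave alone.
- flashlight: Aluminium flashlight lying on the bench, 160 mm long, 27 mm thick. Leave alone.
- hexkeys: Black plastic holder 35 x 85 x 22 mm with steel hex keys standing in it up to 90 mm. Leave alone.
- socket: Steel deep socket standing on end, diameter 26 mm, 50 mm high. Leave alone.
- tape: Grey tape measure, 62 x 34 x 60 mm. Leave alone.
Mind the look-alikes: they are no part of the job. Leave any blue or orange look-alike of the scale alone.

How it is judged:
By the outcome, as a careful person would: the job done as asked, in the order asked, and still so for the second after the job is handed in, with the robot touching nothing.
It also fails if it takes over 72 s, if anything falls off the work surface, if the arm or the gripper's body presses on something with over 40 N, if the wrist force passes 120 N, or if a joint passes its speed limit or range.

## Working session

There is one attempt and no reset: what is moved stays moved. The work goes in short steps, Python scripts to look and compute and a tool call to move; the robot and the scene stay as the last step left them, time stands still between calls to the robot, and variables do not carry over. Pictures are saved under pics/ and viewed, and the job is handed in when it is done.

Besides the shell and the picture viewer there is one more tool, called after "Call:" by a JSON object that holds its "op" and its "data", one argument or row to a line. arm_command: Moves the arm, as the interface text tells. Its arguments: {"type":"object","properties":{"series":{"type":"array"},"hand":{"type":"number"}},"required":["series"]}

```bash
ls; mkdir -p pics; cat > h.py <<'E'
import numpy as np,cv2
from bench import *
def snap(cam,fn):
    im,d=camera(cam); cv2.imwrite('pics/'+fn,im); np.save('pics/'+cam+'_d.npy',d); return im,d
def cloud(cam,d):
    c=get_calibration(cam);K=c['K'];V=np.array(c['view'])
    h,w=d.shape;u,v=np.meshgrid(np.arange(w),np.arange(h))
    dist=c.get('dist',c.get('distortion'))
    pts=cv2.undistortPoints(np.stack([u,v],-1).reshape(-1,1,2).astype(np.float64),np.array(K),None if dist is None else np.array(dist)).reshape(h,w,2)
    P=np.stack([pts[...,0]*d,-pts[...,1]*d,-d],-1)
    return (P-V[:3,3])@V[:3,:3]
def proj(cam,p):
    c=get_calibration(cam);V=np.array(c['view']);q=V[:3,:3]@np.array(p)+V[:3,3]
    k=np.array(c['K'])@np.array([q[0],-q[1],-q[2]]);return k[:2]/k[2]
E
python3 - <<'E'
from h import *
for c in('scene','top'):
    print(get_calibration(c)); snap(c,c+'1.png')
    for n in('scale','tray','stand','hook','bail_mid'):
        print(c,n,[(np.round(b['at'],3).tolist(),round(b['conf'],2)) for b in boxes_of(n,c)])
o=get_obs();print(o, grip_point_offset if not callable(grip_point_offset) else grip_point_offset())
E
```

```text
pics
{'K': array([[496.26792354,   0.        , 276.00850153],
       [  0.        , 496.26792354, 216.16012654],
       [  0.        ,   0.        ,   1.        ]]), 'view': array([[-0.23706356,  0.97143851,  0.01039677,  0.10481589],
       [-0.77110272, -0.19466299,  0.60622349,  0.35952283],
       [ 0.59093271,  0.13569652,  0.79522638, -1.4652012 ],
       [ 0.        ,  0.        ,  0.        ,  1.        ]])}
scene scale [([0.738, 0.294, 0.124], 0.88), ([0.611, 0.174, 0.153], 0.75), ([0.621, 0.309, 0.123], 0.63), ([0.429, 0.12, 0.123], 0.58)]
scene tray [([0.612, -0.231, 0.018], 0.81)]
scene stand [([0.641, 0.174, 0.013], 0.6)]
scene hook [([0.621, 0.318, 0.02], 0.55)]
scene bail_mid [([0.608, -0.232, 0.019], 0.8)]
{'K': array([[510.67482025,   0.        , 275.21983241],
       [  0.        , 510.67482025, 215.90912361],
       [  0.        ,   0.        ,   1.        ]]), 'view': array([[-0.02225637, -0.99928719, -0.03049219,  0.04255035],
       [ 0.98730474, -0.02676694,  0.15656593, -0.53789718],
       [-0.15727051, -0.0266205 ,  0.98719671, -1.22654046],
       [ 0.     
[... 351 characters left out ...]

{'time_s': 0.6, 'qpos': array([-1.31096153e+00,  1.25797562e-01, -3.95536312e-02,  1.40539757e+00,
       -7.74904140e-06,  1.57083674e+00]), 'joint_vel': array([ 9.87889314e-04,  3.23962235e-04, -1.11508689e-03, -1.49727410e-04,
        6.78843085e-05, -1.02713429e-03]), 'joint_efforts': array([ 2.83245288e-03, -4.35446155e+01,  3.52937365e+01,  1.44150465e-03,
        1.92136795e-04, -1.67678274e-05]), 'tcp_pos': array([ 0.1348826 , -0.50738269,  0.23131706]), 'ee_rot': array([-0.70114902, -0.09157607,  0.7011501 , -0.09161012]), 'wrist_force': array([-0.25306085, -0.25645967,  0.23832716]), 'torque': array([-0.04655941,  0.00946659, -0.0290077 ]), 'grip_width': 0.0853536188852797} 0.0187
```

View pics/scene1.png

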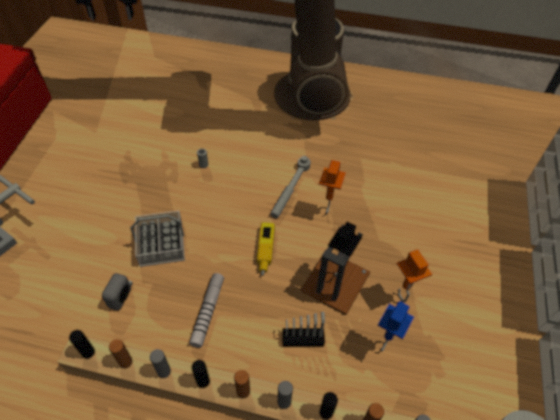

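View pics/top1.png

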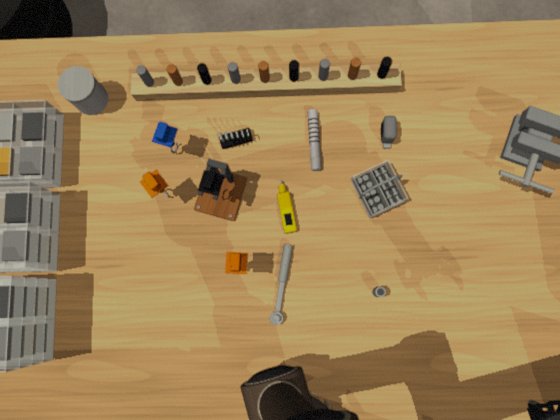

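```bash
python3 - <<'E'
from h import *
for c,(x0,x1,y0,y1) in (('scene',(290,380,210,320)),('top',(185,255,150,225)),('top',(340,420,150,225)),('scene',(120,200,200,270))):
    im=cv2.imread(f'pics/{c}1.png'); 
    s=560//(x1-x0)
    cv2.imwrite(f'pics/crop_{c}_{x0}.png',cv2.resize(im[y0:y1,x0:x1],None,fx=s,fy=s,interpolation=cv2.INTER_CUBIC)[:600])
for c in('top','scene'):
    d=np.load(f'pics/{c}_d.npy');P=cloud(c,d)
    np.save(f'pics/{c}_P.npy',P)
    # stand/scale region
    m=(d>0)&(np.hypot(P[...,0]-.61,P[...,1]-.165)<.09)
    for lo,hi in((.008,.016),(.135,.149),(.15,.16),(.16,.185),(.185,.2)):
        k=m&(P[...,2]>lo)&(P[...,2]<hi)
        if k.sum()>5:
            q=P[k];r=cv2.minAreaRect((q[:,:2]*1000).astype(np.float32));print(c,lo,hi,k.sum(),np.median(q,0).round(4),r)
    m=(d>0)&(np.hypot(P[...,0]-.605,P[...,1]+.235)<.1)
    for lo,hi in((.008,.03),(.035,.05),(.06,.092),(.092,.11)):
        k=m&(P[...,2]>lo)&(P[...,2]<hi)
        if k.sum()>5:
            q=P[k];r=cv2.minAreaRect((q[:,:2]*1000).astype(np.float32));print('tray',c,lo,hi,k.sum(),np.median(q,0).round(4),r)
E
```

```text
top 0.008 0.016 1129 [0.5893 0.1577 0.0118] ((614.7659301757812, 168.10189819335938), (110.70916748046875, 133.90078735351562), 72.88849639892578)
top 0.135 0.149 47 [0.633  0.1521 0.1463] ((612.738525390625, 168.01849365234375), (45.15520095825195, 86.1874008178711), 72.94880676269531)
top 0.15 0.16 426 [0.6134 0.1608 0.1548] ((613.5438232421875, 169.12637329101562), (50.012718200683594, 88.83214569091797), 72.26213836669922)
top 0.16 0.185 59 [0.5949 0.1652 0.171 ] ((620.134033203125, 171.62608337402344), (31.253976821899414, 72.28929901123047), 72.86328887939453)
top 0.185 0.2 174 [0.6028 0.1715 0.1904] ((603.3693237304688, 172.22320556640625), (22.645719528198242, 40.73322296142578), 75.66764831542969)
tray top 0.008 0.03 1291 [ 0.6053 -0.235   0.0161] ((600.7012329101562, -247.84396362304688), (131.2451934814453, 142.25521850585938), 19.028139114379883)
tray top 0.035 0.05 357 [ 0.6053 -0.2339  0.043 ] ((604.5982055664062, -231.7297821044922), (110.62222290039062, 106.8177719116211), 23.759225845336914)
tray top 0.06 0.092 35 [ 0.5881 -0.1942  0.083 ] ((605.5537719726562, -233.2
[... 863 characters left out ...]
4453125, 175.6333465576172), (22.377798080444336, 41.05150604248047), 73.8033447265625)
tray scene 0.008 0.03 1554 [ 0.6034 -0.2332  0.0168] ((607.58056640625, -229.31265258789062), (113.7672348022461, 108.8056869506836), 23.388675689697266)
tray scene 0.035 0.05 481 [ 0.6272 -0.227   0.0427] ((607.705322265625, -229.353759765625), (114.1139144897461, 110.20439910888672), 23.569927215576172)
tray scene 0.06 0.092 69 [ 0.593  -0.1936  0.0788] ((607.8721923828125, -229.04615783691406), (9.709402084350586, 109.67402648925781), 22.711118698120117)
tray scene 0.092 0.11 112 [ 0.608  -0.2291  0.1014] ((607.395263671875, -229.706787109375), (8.970189094543457, 80.67379760742188), 23.49137306213379)
```

```bash
cat >> h.py <<'E'
from scipy.spatial.transform import Rotation as R
def st():
    o=get_obs();m=R.from_quat(o['ee_rot']).as_matrix()
    print('t',round(o['time_s'],2),'tcp',o['tcp_pos'].round(4),'yaw_y',round(np.degrees(np.arctan2(m[1,1],m[0,1])),2),'xax',m[:,0].round(3),'q',o['qpos'].round(2),'F',o['wrist_force'].round(2),'T',o['torque'].round(3),'w',round(o['grip_width'],4))
E
python3 -c "
from h import *
st()"
```

```text
t 0.6 tcp [ 0.1349 -0.5074  0.2313] yaw_y -75.11 xax [ 0. -0. -1.] q [-1.31  0.13 -0.04  1.41 -0.    1.57] F [-0.25 -0.26  0.24] T [-0.047  0.009 -0.029] w 0.0854
```

View pics/crop_scene_290.png

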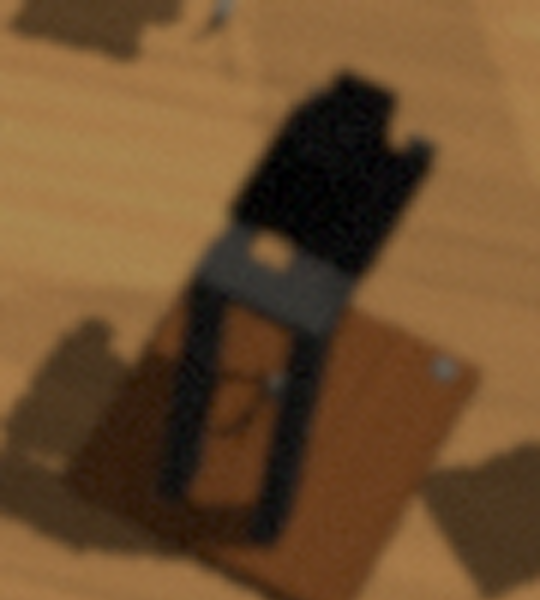

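View pics/crop_top_185.png

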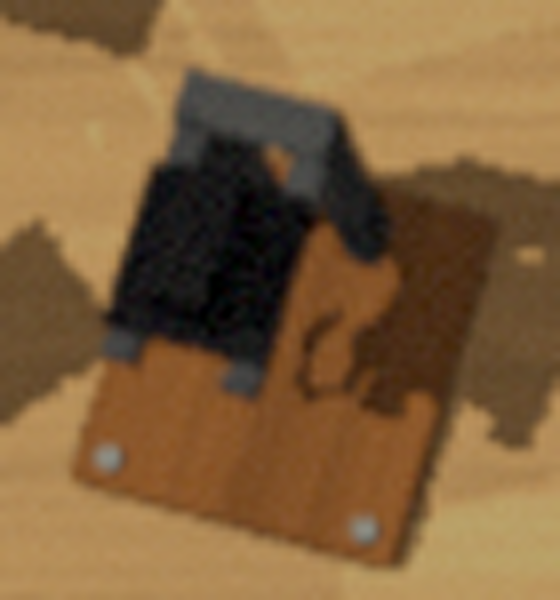

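View pics/crop_top_340.png

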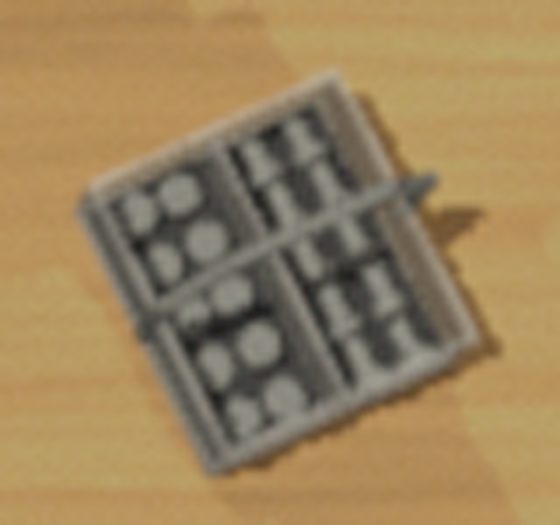

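Call:
{"op": "arm_command", "data": {
  "series": [
    [[2.6,3.8,0.2,8.3],[2.6,3.8,0.2,8.3],[2.6,3.8,0.2,8.3],[2.6,3.8,0.2,8.3],[2.6,3.8,0.2,8.3],[2.6,3.8,0.2,8.3],[2.6,3.8,0.2,8.3],[2.6,3.8,0.2,8.3],[2.6,3.8,0.2,8.3],[2.6,3.8,0.2,8.3],[2.6,3.8,0.2,8.3],[2.6,3.8,0.2,8.3],[2.6,3.8,0.2,8.3],[2.6,3.8,0.2,8.3],[2.6,3.8,0.2,8.3],[2.6,3.8,0.2,8.3],[2.6,3.8,0.2,8.3],[0,0,0,0]]
  ],
  "hand": 100
}}

```text
time_s: 2.4
tcp_pos: [0.5881, 0.1676, 0.2658]
ee_rot: [0.12, 0.695, -0.115, 0.7]
wrist_force: [0.3, 0.1, 0.3]
grip_width: 0.0853
```

```bash
python3 -c "
from h import *
st()"
```

```text
t 2.4 tcp [0.5881 0.1676 0.2658] yaw_y 70.93 xax [ 0.008  0.006 -1.   ] q [0.28 0.29 0.24 1.51 0.   0.61] F [0.29 0.08 0.26] T [ 0.052 -0.035 -0.036] w 0.0853
```

Call:
{"op": "arm_command", "data": {
  "series": [
    [[1.7,0.6,-2,2.4],[0,0,-2,0],[0,0,-2,0],[0,0,0,0]]
  ],
  "hand": 60
}}

```text
time_s: 2.8
tcp_pos: [0.6057, 0.1746, 0.2034]
ee_rot: [0.105, 0.698, -0.1, 0.702]
wrist_force: [0.1, 0.0, -0.8]
grip_width: 0.0514
```

```bash
python3 -c "
from h import *
st()
for c in('top','scene'): snap(c,c+'2.png')
st()"
```

```text
t 2.8 tcp [0.6057 0.1746 0.2034] yaw_y 73.38 xax [ 0.007  0.006 -1.   ] q [0.28 0.32 0.15 1.39 0.   0.57] F [ 0.13  0.03 -0.78] T [-0.007  0.033  0.027] w 0.0514
t 2.9 tcp [0.6067 0.1748 0.2068] yaw_y 73.39 xax [ 0.011  0.007 -1.   ] q [0.28 0.32 0.15 1.39 0.   0.57] F [ 0.35  0.89 -0.27] T [-0.017 -0.005  0.009] w 0.0512
```

View pics/scene2.png

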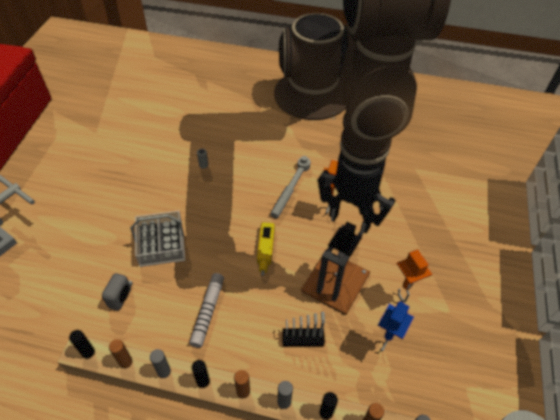

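Call:
{"op": "arm_command", "data": {
  "series": [
    [[-0.1,-0.1,-1.2,0],[0,0,-1.2,0],[0,0,-1.0,0],[0,0,-0.6,0],[0,0,0,0],[0,0,0,0]]
  ]
}}

```text
time_s: 3.5
tcp_pos: [0.6063, 0.1729, 0.1675]
ee_rot: [0.107, 0.694, -0.099, 0.705]
wrist_force: [-0.2, -0.8, 1.0]
grip_width: 0.0515
```

```bash
python3 -c "
from h import *
st()"
```

```text
t 3.5 tcp [0.6063 0.1729 0.1675] yaw_y 73.28 xax [ 0.017  0.008 -1.   ] q [0.28 0.32 0.06 1.3  0.   0.57] F [-0.22 -0.79  1.  ] T [0.026 0.011 0.019] w 0.0515
```

Call:
{"op": "arm_command", "data": {
  "series": [
    [[-0.1,0.1,-0.7,0],[0,0,-0.1,0]]
  ]
}}

```text
time_s: 3.7
tcp_pos: [0.6055, 0.1741, 0.1595]
ee_rot: [0.107, 0.694, -0.099, 0.705]
wrist_force: [0.1, 0.2, -1.1]
grip_width: 0.0514
```

```bash
python3 -c "
from h import *
st()"
```

```text
t 3.7 tcp [0.6055 0.1741 0.1595] yaw_y 73.28 xax [ 0.017  0.009 -1.   ] q [0.28 0.32 0.04 1.28 0.   0.57] F [ 0.14  0.19 -1.08] T [-0.012  0.02  -0.024] w 0.0514
```

Call:
{"op": "arm_command", "data": {
  "series": [
    [[0,0,-0.1,0],[0,0,0,0],[0,0,0,0],[0,0,0,0],[0,0,0,0],[0,0,0,0]]
  ],
  "hand": 0
}}

```text
time_s: 4.3
tcp_pos: [0.6057, 0.1743, 0.1587]
ee_rot: [0.107, 0.694, -0.099, 0.705]
wrist_force: [-0.5, -0.5, 0.6]
grip_width: 0.0214
```

```bash
python3 -c "
from h import *
st()"
```

```text
t 4.3 tcp [0.6057 0.1743 0.1587] yaw_y 73.29 xax [ 0.018  0.009 -1.   ] q [0.28 0.32 0.04 1.28 0.   0.57] F [-0.46 -0.51  0.63] T [-0.041  0.098 -0.013] w 0.0214
```

Call:
{"op": "arm_command", "data": {
  "series": [
    [[0,0,0.5,0],[0,0,0.6,0],[0,0,0.6,0],[0,0,0,0]]
  ]
}}

```text
time_s: 4.7
tcp_pos: [0.6054, 0.1743, 0.1767]
ee_rot: [0.107, 0.694, -0.099, 0.705]
wrist_force: [0.6, -0.2, -1.8]
grip_width: 0.0217
```

```bash
python3 -c "
from h import *
st();snap('scene','scene3.png');snap('top','top3.png');st()"
```

```text
t 4.7 tcp [0.6054 0.1743 0.1767] yaw_y 73.29 xax [ 0.017  0.008 -1.   ] q [0.28 0.31 0.08 1.32 0.   0.57] F [ 0.59 -0.18 -1.76] T [-0.008  0.082  0.024] w 0.0217
t 4.8 tcp [0.6051 0.1742 0.1757] yaw_y 73.29 xax [ 0.016  0.008 -1.   ] q [0.28 0.32 0.08 1.31 0.   0.57] F [ 0.48  1.08 -1.75] T [-0.01   0.047 -0.036] w 0.0212
```

View pics/scene3.png

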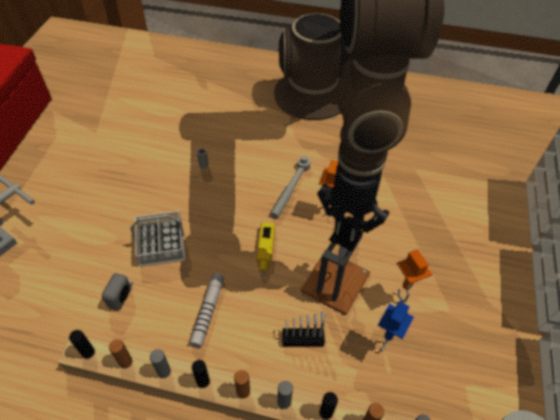

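Call:
{"op": "arm_command", "data": {
  "series": [
    [[-1.0,0.3,0,0],[-1.0,0.3,0,0],[-1.0,0.3,0,0],[-1.0,0.3,0,0],[-1.0,0.3,0,0],[-1.0,0.3,0,0],[-1.0,0.3,0,0],[0,0,1,0],[0,0,1.5,0],[0,0,1.5,0],[0,0,0,0]]
  ]
}}

```text
time_s: 5.9
tcp_pos: [0.5265, 0.1973, 0.2184]
ee_rot: [0.106, 0.695, -0.098, 0.705]
wrist_force: [0.5, 0.1, -1.5]
grip_width: 0.0211
```

```bash
python3 -c "
from h import *
st();snap('scene','scene4.png');snap('top','top4.png')"
```

```text
t 5.9 tcp [0.5265 0.1973 0.2184] yaw_y 73.39 xax [ 0.015  0.008 -1.   ] q [ 0.36  0.18 -0.    1.37  0.    0.65] F [ 0.53  0.07 -1.47] T [ 0.006  0.013 -0.053] w 0.0211
```

View pics/scene4.png

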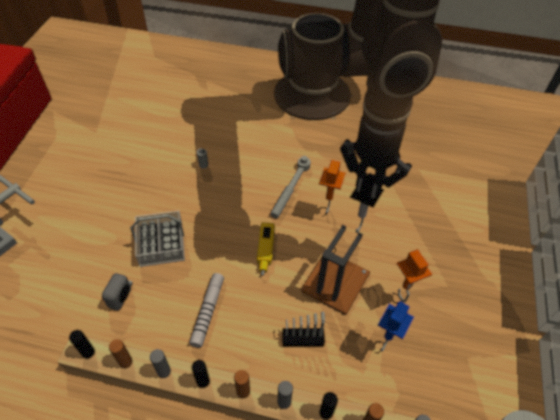

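Call:
{"op": "arm_command", "data": {
  "series": [
    [[-0.2,-2.0,0,2.5],[-0.2,-3.5,0,3.1],[-0.2,-3.5,0,3.1],[-0.2,-3.5,0,3.1],[-0.2,-3.5,0,3.1],[-0.2,-3.5,0,3.1],[-0.2,-3.5,0,3.1],[-0.2,-3.5,0,3.1],[-0.2,-3.5,0,3.1],[-0.2,-3.5,0,3.1],[-0.2,-3.5,0,3.1],[-0.2,-3.5,0,3.1],[-0.2,-3.0,0,3.1],[0,-1,0,0],[0,0,0,0],[0,0,0,0]]
  ]
}}

```text
time_s: 7.6
tcp_pos: [0.4927, -0.2647, 0.2004]
ee_rot: [-0.146, 0.694, 0.156, 0.688]
wrist_force: [0.2, 0.2, -1.8]
grip_width: 0.0211
```

```bash
python3 -c "
from h import *
st()"
```

```text
t 7.6 tcp [ 0.4927 -0.2647  0.2004] yaw_y 114.68 xax [-0.012  0.013 -1.   ] q [-0.5   0.21 -0.01  1.37  0.01 -0.93] F [ 0.22  0.19 -1.82] T [-0.028 -0.005 -0.028] w 0.0211
```

Call:
{"op": "arm_command", "data": {
  "series": [
    [[0.6,-1.3,-0.2,-0.5],[1.4,0.6,-0.2,-0.5],[1.4,0.6,-0.2,0],[1.4,0.6,-0.1,0],[1.4,0.6,-0.1,0],[0,0,0,0],[0,0,0,0]]
  ]
}}

```text
time_s: 8.3
tcp_pos: [0.561, -0.2485, 0.1912]
ee_rot: [-0.141, 0.695, 0.152, 0.689]
wrist_force: [-0.1, -0.1, -1.7]
grip_width: 0.0214
```

```bash
python3 -c "
from h import *
st();snap('scene','scene5.png');snap('top','top5.png');st()
im=cv2.imread('pics/scene5.png');cv2.imwrite('pics/c5.png',cv2.resize(im[130:280,90:290],None,fx=4,fy=4,interpolation=cv2.INTER_CUBIC))
im=cv2.imread('pics/top5.png');cv2.imwrite('pics/c5t.png',cv2.resize(im[130:280,300:500],None,fx=4,fy=4,interpolation=cv2.INTER_CUBIC))
"
```

```text
t 8.3 tcp [ 0.561  -0.2485  0.1912] yaw_y 113.96 xax [-0.012  0.013 -1.   ] q [-0.42  0.31  0.1   1.38  0.01 -0.84] F [-0.05 -0.05 -1.69] T [ 0.003 -0.018  0.017] w 0.0214
t 8.4 tcp [ 0.5606 -0.2488  0.1913] yaw_y 113.92 xax [-0.012  0.013 -1.   ] q [-0.42  0.31  0.1   1.38  0.01 -0.84] F [ 0.37  0.04 -1.48] T [-0.003 -0.032 -0.003] w 0.0214
```

View pics/c5.png

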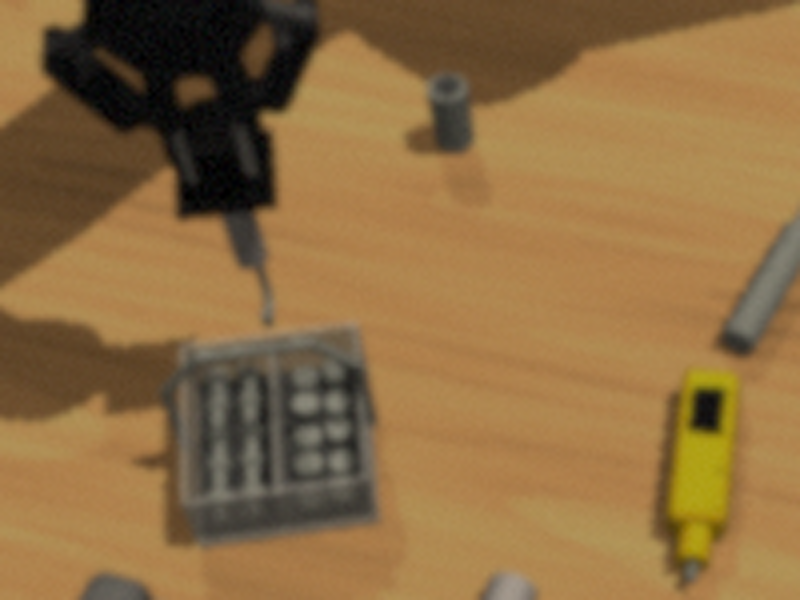

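View pics/c5t.png

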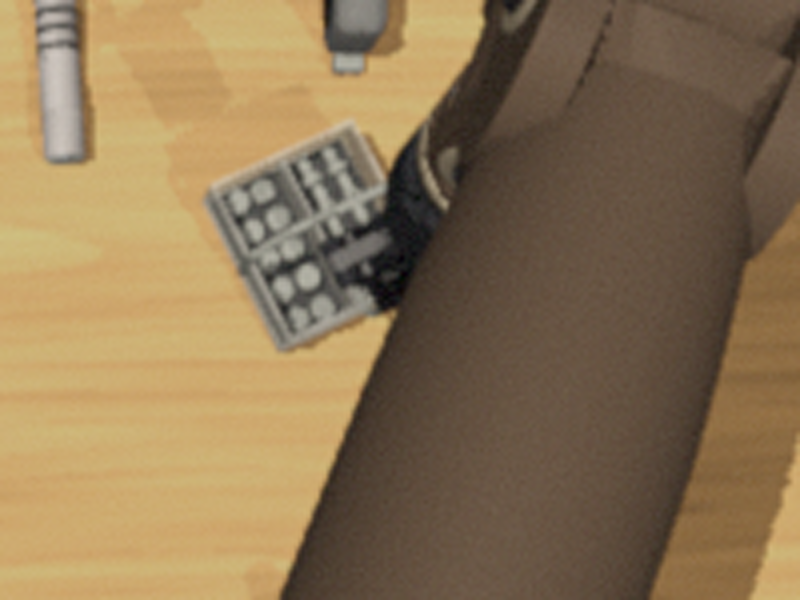

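```bash
python3 -c "
from h import *
d=np.load('pics/scene_d.npy');P=cloud('scene',d)
k=(d>0)&(abs(P[...,0]-.56)<.035)&(abs(P[...,1]+.25)<.035)&(P[...,2]>.055)&(P[...,2]<.19)
q=P[k]
for lo in np.arange(.055,.19,.01):
    s=q[(q[:,2]>=lo)&(q[:,2]<lo+.01)]
    if len(s): print(round(lo,3),len(s),s.mean(0).round(4),np.ptp(s,0).round(3))
for z in(.06,.08,.118,.18): print(z,proj('scene',[.5606,-.2488,z]))
"
```

```text
0.065 16 [ 0.5561 -0.2472  0.0705] [0.02  0.014 0.009]
0.075 15 [ 0.5592 -0.2462  0.0805] [0.027 0.014 0.009]
0.085 7 [ 0.5485 -0.2512  0.091 ] [0.003 0.005 0.008]
0.115 18 [ 0.5642 -0.2434  0.1206] [0.016 0.014 0.008]
0.125 29 [ 0.5656 -0.2433  0.1302] [0.013 0.014 0.01 ]
0.135 25 [ 0.5646 -0.2428  0.14  ] [0.014 0.017 0.009]
0.145 28 [ 0.5656 -0.2435  0.1499] [0.015 0.017 0.01 ]
0.155 20 [ 0.5664 -0.2427  0.1591] [0.012 0.013 0.009]
0.175 30 [ 0.5792 -0.2364  0.1836] [0.041 0.046 0.006]
0.185 176 [ 0.5719 -0.2398  0.1875] [0.063 0.054 0.005]
0.06 [156.74523677 210.82147602]
0.08 [155.12066746 205.29473592]
0.118 [151.90140901 194.34290721]
0.18 [146.24125063 175.08720411]
```

Call:
{"op": "arm_command", "data": {
  "series": [
    [[0.7,0.2,0,0],[0.7,0.2,0,0],[0.7,0.25,0,0],[0.7,0.25,0,0],[0.7,0.25,0,0],[0.7,0.25,0,0],[0.7,0.3,0,0],[0,0,0,0],[0,0,0,0]]
  ]
}}

```text
time_s: 9.3
tcp_pos: [0.6136, -0.2309, 0.1917]
ee_rot: [-0.141, 0.695, 0.151, 0.689]
wrist_force: [-0.3, 0.0, -1.8]
grip_width: 0.0214
```

```bash
cat > look.py <<'E'
from h import *
import sys
n=sys.argv[1]
st();im,d=snap('scene',n+'.png')
cv2.imwrite('pics/c'+n+'.png',cv2.resize(im[130:280,90:290],None,fx=4,fy=4,interpolation=cv2.INTER_CUBIC))
P=cloud('scene',d)
def tray():
    m=(d>0)&(np.hypot(P[...,0]-.607,P[...,1]+.23)<.1)
    k=m&(P[...,2]>.035)&(P[...,2]<.14)&(abs((P[...,0]-.607)*.916+(P[...,1]+.23)*.4)<.012)
    q=P[k];lat=(q[:,0]-.607)*-.4+(q[:,1]+.23)*.916
    s=q[(abs(lat)<29)&(abs(lat)>.012)&(abs(lat)<.028)&(q[:,2]>.085)]
    if len(s): print('bar',len(s),np.median(s,0).round(4),'left/right z',[np.median(s_[:,2]).round(4) for s_ in (s[((s[:,0]-.607)*-.4+(s[:,1]+.23)*.916)>0],s[((s[:,0]-.607)*-.4+(s[:,1]+.23)*.916)<0]) if len(s_)])
    r=m&(P[...,2]>.03)&(P[...,2]<.075)
    print('rim z pcts',np.percentile(P[r][:,2],[50,80,90,95,98]).round(4),len(P[r]))
    rr=cv2.minAreaRect((P[r&(P[...,2]>.034)][:,:2]*1000).astype(np.float32));print(rr)
tray()
E
python3 look.py 6
```

```text
t 9.3 tcp [ 0.6136 -0.2309  0.1917] yaw_y 113.84 xax [-0.011  0.013 -1.   ] q [-0.36  0.39  0.22  1.41  0.01 -0.78] F [-0.35  0.03 -1.77] T [-0.022 -0.002 -0.025] w 0.0214
bar 42 [ 0.612  -0.2423  0.1022] left/right z [np.float64(0.1027), np.float64(0.102)]
rim z pcts [0.0419 0.0459 0.0483 0.0633 0.0696] 628
((606.8973388671875, -229.55508422851562), (114.4697265625, 109.65149688720703), 24.04909324645996)
```

View pics/c6.png

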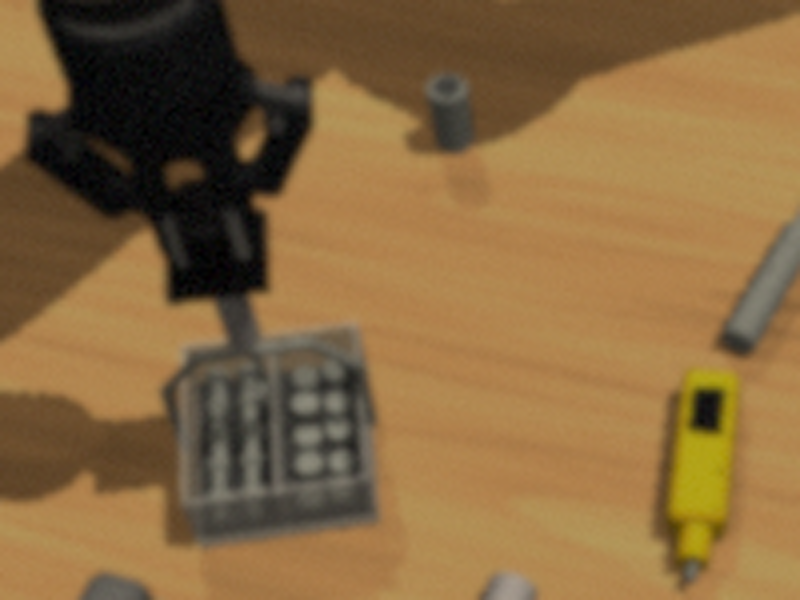

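```bash
python3 -c "
from h import *
d=np.load('pics/scene_d.npy');P=cloud('scene',d)
k=(d>0)&(abs(P[...,0]-.61)<.04)&(abs(P[...,1]+.23)<.04)&(P[...,2]>.05)&(P[...,2]<.19)
for lo in np.arange(.05,.19,.01):
    s=P[k&(P[...,2]>=lo)&(P[...,2]<lo+.01)]
    if len(s): print(round(lo,3),len(s),s.mean(0).round(4),np.ptp(s,0).round(3))
y=np.array([-.4,.916,0]);b=np.array([.607,-.23,.1])
for t in(-.03,0,.03): print(proj('scene',b+y*t)*4-[360,520])
print(proj('scene',[.61,-.229,.067])*4-[360,520])
im=cv2.imread('pics/6.png');cv2.imwrite('pics/z6.png',cv2.resize(im[200:245,125:190],None,fx=12,fy=12,interpolation=cv2.INTER_CUBIC))
"
```

```text
0.06 9 [ 0.6083 -0.2298  0.0679] [0.01  0.008 0.006]
0.07 13 [ 0.6076 -0.2303  0.0754] [0.026 0.014 0.009]
0.08 23 [ 0.612  -0.2328  0.0858] [0.042 0.08  0.009]
0.09 38 [ 0.6075 -0.2288  0.0965] [0.038 0.076 0.009]
0.1 70 [ 0.6075 -0.2286  0.1023] [0.026 0.061 0.006]
0.11 6 [ 0.6144 -0.2243  0.1175] [0.012 0.008 0.005]
0.12 22 [ 0.6176 -0.2255  0.1247] [0.016 0.014 0.009]
0.13 32 [ 0.6177 -0.2255  0.1347] [0.013 0.016 0.009]
0.14 26 [ 0.6176 -0.2259  0.1446] [0.013 0.016 0.009]
0.15 24 [ 0.6187 -0.2249  0.1543] [0.012 0.013 0.01 ]
0.16 8 [ 0.62   -0.2251  0.1617] [0.006 0.012 0.003]
0.18 210 [ 0.6249 -0.2208  0.1871] [0.064 0.055 0.009]
[196.38082784 357.89948522]
[253.5350292 350.5340126]
[310.3271827  343.21519715]
[264.40897521 391.68514433]
```

View pics/z6.png

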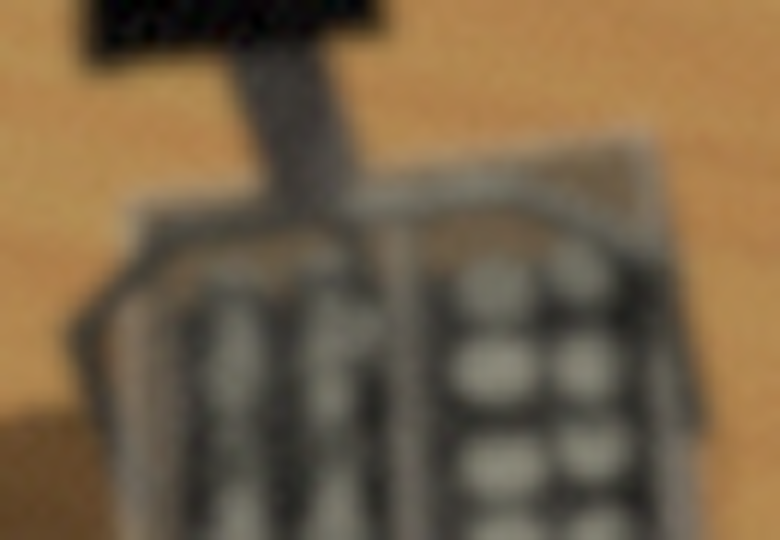

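Call:
{"op": "arm_command", "data": {
  "series": [
    [[0,0,0.4,0],[0,0,0.5,0],[0,0,0.5,0],[0,0,0.4,0],[0,0,0.3,0],[0,0,0.3,0],[0,0,0.2,0],[0,0,0.2,0],[0,0,0.2,0],[0,0,0.2,0],[0,0,0,0],[0,0,0,0]]
  ]
}}

```text
time_s: 10.55
tcp_pos: [0.6126, -0.2315, 0.2268]
ee_rot: [-0.14, 0.695, 0.151, 0.689]
wrist_force: [0.8, -1.0, -2.9]
grip_width: 0.0212
```

```bash
python3 look.py 7
```

```text
t 10.55 tcp [ 0.6126 -0.2315  0.2268] yaw_y 113.78 xax [-0.011  0.013 -1.   ] q [-0.36  0.4   0.3   1.49  0.01 -0.78] F [ 0.75 -1.03 -2.87] T [-0.004 -0.089 -0.048] w 0.0212
bar 43 [ 0.6063 -0.2176  0.1017] left/right z [np.float64(0.1017), np.float64(0.1017)]
rim z pcts [0.0414 0.0455 0.0468 0.0544 0.0665] 636
((606.62451171875, -229.602294921875), (115.72431182861328, 109.7340087890625), 22.616107940673828)
```

View pics/c7.png

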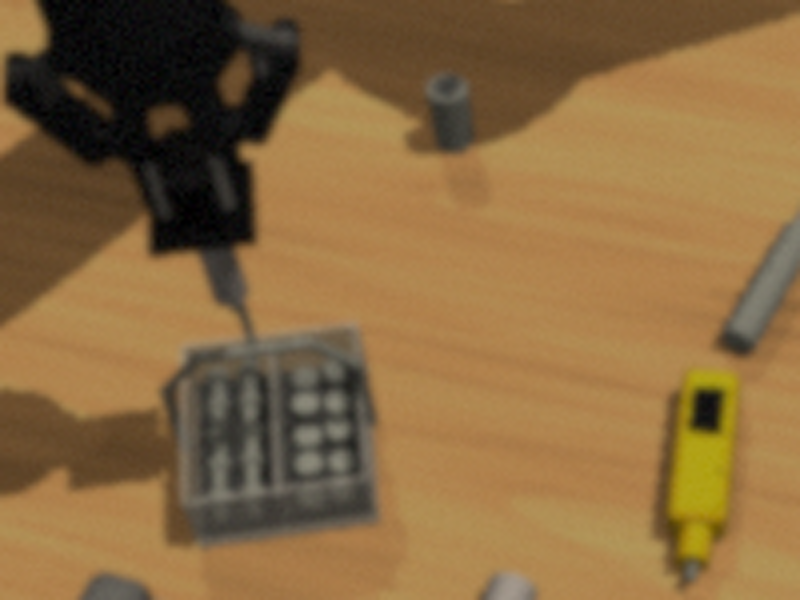

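Call:
{"op": "arm_command", "data": {
  "series": [
    [[0,0,0.15,0],[0,0,0.2,0],[0,0,0.2,0],[0,0,0.2,0],[0,0,0.15,0],[0,0,0,0],[0,0,0,0]]
  ]
}}

```text
time_s: 11.3
tcp_pos: [0.6125, -0.2315, 0.2357]
ee_rot: [-0.14, 0.695, 0.151, 0.689]
wrist_force: [0.6, -0.6, -4.4]
grip_width: 0.0211
```

```bash
python3 look.py 8
```

```text
t 11.3 tcp [ 0.6125 -0.2315  0.2357] yaw_y 113.78 xax [-0.012  0.013 -1.   ] q [-0.36  0.4   0.32  1.51  0.01 -0.78] F [ 0.63 -0.63 -4.43] T [-0.128 -0.147 -0.031] w 0.0211
bar 43 [ 0.6108 -0.2423  0.1017] left/right z [np.float64(0.1019), np.float64(0.1013)]
rim z pcts [0.0419 0.0454 0.0469 0.0536 0.0664] 627
((606.5501098632812, -229.8031005859375), (115.04716491699219, 109.57603454589844), 22.725067138671875)
```

Call:
{"op": "arm_command", "data": {
  "series": [
    [[0,0,0.15,0],[0,0,0.2,0],[0,0,0.2,0],[0,0,0.2,0],[0,0,0.15,0],[0,0,0,0],[0,0,0,0]]
  ]
}}

```text
time_s: 12.05
tcp_pos: [0.6126, -0.2315, 0.2447]
ee_rot: [-0.14, 0.695, 0.151, 0.688]
wrist_force: [0.4, 0.2, -6.2]
grip_width: 0.0211
```

```bash
python3 look.py 9
```

```text
t 12.05 tcp [ 0.6126 -0.2315  0.2447] yaw_y 113.77 xax [-0.013  0.013 -1.   ] q [-0.36  0.4   0.35  1.53  0.01 -0.78] F [ 0.38  0.19 -6.17] T [-0.123 -0.315  0.007] w 0.0211
bar 42 [ 0.6113 -0.2411  0.1024] left/right z [np.float64(0.1023), np.float64(0.1025)]
rim z pcts [0.0416 0.0455 0.0472 0.0542 0.0671] 637
((606.793212890625, -229.80470275878906), (114.84671020507812, 110.1246566772461), 23.63412094116211)
```

Call:
{"op": "arm_command", "data": {
  "series": [
    [[0,0,0.15,0],[0,0,0.2,0],[0,0,0.2,0],[0,0,0.2,0],[0,0,0.15,0],[0,0,0,0],[0,0,0,0]]
  ]
}}

```text
time_s: 12.8
tcp_pos: [0.6126, -0.2315, 0.2538]
ee_rot: [-0.14, 0.696, 0.151, 0.688]
wrist_force: [0.9, 0.4, -7.4]
grip_width: 0.0211
```

```bash
python3 look.py 10
```

```text
t 12.8 tcp [ 0.6126 -0.2315  0.2538] yaw_y 113.77 xax [-0.014  0.014 -1.   ] q [-0.36  0.4   0.37  1.56  0.01 -0.78] F [ 0.91  0.42 -7.38] T [-0.183 -0.513  0.01 ] w 0.0211
bar 43 [ 0.6106 -0.2404  0.1025] left/right z [np.float64(0.1025), np.float64(0.1026)]
rim z pcts [0.0414 0.0457 0.0473 0.0545 0.0674] 633
((607.4373779296875, -229.63284301757812), (113.86054229736328, 110.42231750488281), 23.33646011352539)
```

Call:
{"op": "arm_command", "data": {
  "series": [
    [[0,0,0.15,0],[0,0,0.2,0],[0,0,0.2,0],[0,0,0.2,0],[0,0,0.15,0],[0,0,0,0],[0,0,0,0]]
  ]
}}

```text
time_s: 13.55
tcp_pos: [0.6117, -0.2312, 0.2624]
ee_rot: [-0.139, 0.697, 0.152, 0.687]
wrist_force: [0.6, 0.3, -8.7]
grip_width: 0.0215
```

```bash
python3 look.py 11
```

```text
t 13.55 tcp [ 0.6117 -0.2312  0.2624] yaw_y 113.77 xax [-0.017  0.015 -1.   ] q [-0.36  0.41  0.4   1.58  0.01 -0.78] F [ 0.63  0.28 -8.74] T [-0.157 -0.253 -0.023] w 0.0215
bar 43 [ 0.6068 -0.2413  0.1024] left/right z [np.float64(0.1022), np.float64(0.1026)]
rim z pcts [0.0419 0.0462 0.048  0.0541 0.0651] 650
((605.1243896484375, -229.49673461914062), (115.84562683105469, 110.08193969726562), 22.73065757751465)
```

View pics/c11.png

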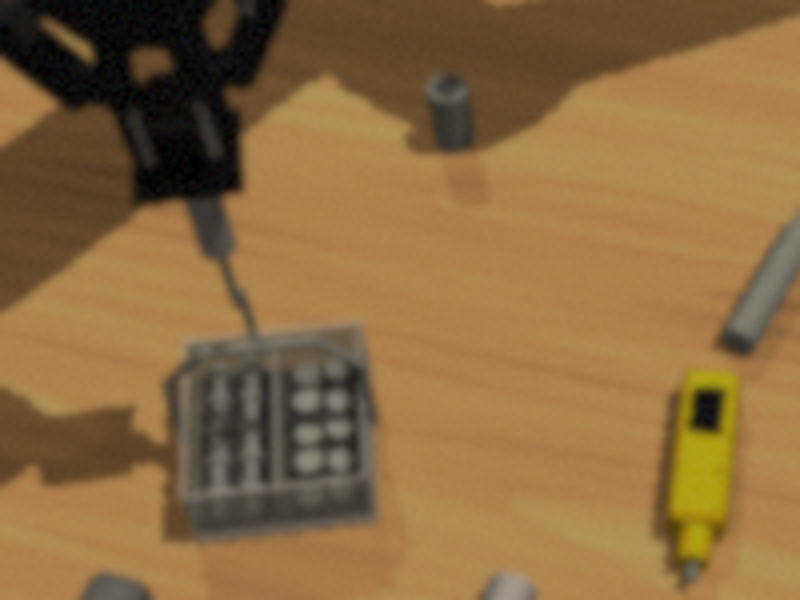

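Call:
{"op": "arm_command", "data": {
  "series": [
    [[0,0,0.1,0],[0,0,0.15,0],[0,0,0.15,0],[0,0,0.1,0],[0,0,0,0],[0,0,0,0]]
  ]
}}

```text
time_s: 14.2
tcp_pos: [0.6112, -0.231, 0.2672]
ee_rot: [-0.139, 0.697, 0.152, 0.687]
wrist_force: [0.8, -0.3, -9.5]
grip_width: 0.0214
```

```bash
python3 look.py 12
```

```text
t 14.2 tcp [ 0.6112 -0.231   0.2672] yaw_y 113.77 xax [-0.019  0.016 -1.   ] q [-0.36  0.41  0.41  1.59  0.01 -0.78] F [ 0.82 -0.28 -9.46] T [-0.002 -0.15  -0.007] w 0.0214
bar 43 [ 0.6015 -0.2194  0.1037] left/right z [np.float64(0.1037), np.float64(0.104)]
rim z pcts [0.0426 0.0471 0.0489 0.0543 0.0672] 678
((603.8953857421875, -229.39572143554688), (114.5956802368164, 110.85218048095703), 22.264415740966797)
```

View pics/c12.png

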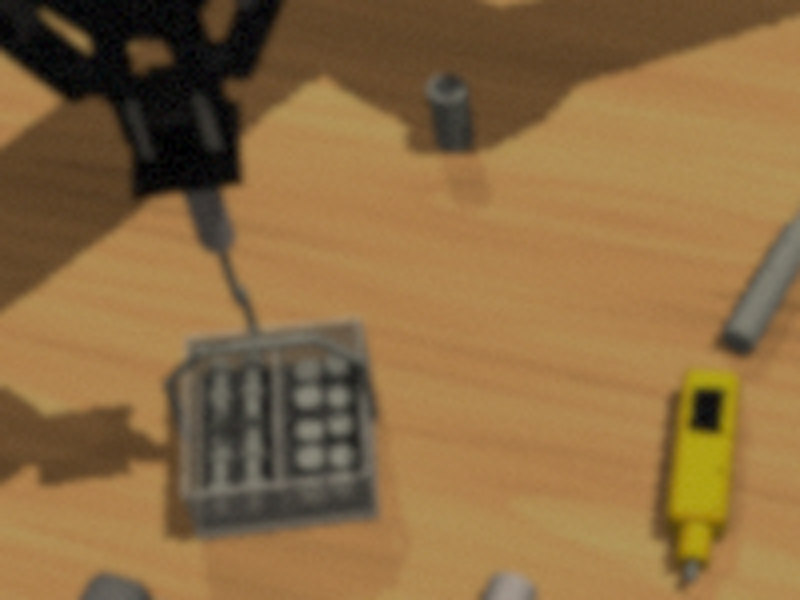

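Call:
{"op": "arm_command", "data": {
  "series": [
    [[0.05,0,0.1,0],[0.05,0,0.15,0],[0.05,0,0.15,0],[0.05,0,0.15,0],[0.05,0,0.1,0],[0.05,0,0,0],[0,0,0,0]]
  ]
}}

```text
time_s: 14.95
tcp_pos: [0.6146, -0.2309, 0.2743]
ee_rot: [-0.139, 0.697, 0.152, 0.687]
wrist_force: [0.2, 0.3, -9.3]
grip_width: 0.0214
```

```bash
python3 look.py 13
```

```text
t 14.95 tcp [ 0.6146 -0.2309  0.2743] yaw_y 113.77 xax [-0.018  0.016 -1.   ] q [-0.36  0.42  0.44  1.61  0.01 -0.78] F [ 0.23  0.28 -9.33] T [-0.006 -0.109  0.007] w 0.0214
bar 44 [ 0.608  -0.2293  0.1103] left/right z [np.float64(0.11), np.float64(0.1109)]
rim z pcts [0.0445 0.0527 0.0542 0.0559 0.0626] 961
((607.28466796875, -229.81631469726562), (113.5404052734375, 110.59406280517578), 23.542705535888672)
```

View pics/c13.png

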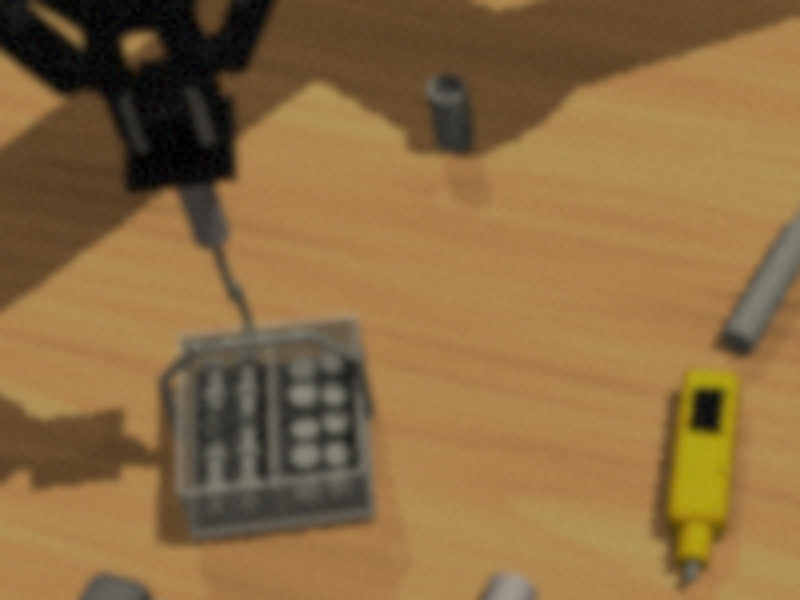

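Call:
{"op": "arm_command", "data": {
  "series": [
    [[0,0,0.1,0],[0,0,0.1,0],[0,0,0,0],[0,0,0,0],[0,0,0,0],[0,0,0,0],[0,0,0,0],[0,0,0,0]]
  ]
}}

```text
time_s: 15.8
tcp_pos: [0.6144, -0.2309, 0.2763]
ee_rot: [-0.139, 0.697, 0.152, 0.687]
wrist_force: [-0.7, -0.3, -9.4]
grip_width: 0.0212
```

```bash
python3 look.py 14
```

```text
t 15.8 tcp [ 0.6144 -0.2309  0.2763] yaw_y 113.77 xax [-0.019  0.016 -1.   ] q [-0.36  0.42  0.45  1.62  0.01 -0.78] F [-0.69 -0.3  -9.42] T [-0.048 -0.107 -0.05 ] w 0.0212
bar 43 [ 0.6112 -0.2419  0.1119] left/right z [np.float64(0.1119), np.float64(0.112)]
rim z pcts [0.0429 0.0535 0.0559 0.0571 0.0612] 1089
((607.2971801757812, -229.4921875), (114.215087890625, 109.97958374023438), 24.189090728759766)
```

9.7 mm clear. Hold still.

Call:
{"op": "arm_command", "data": {
  "series": [
    [[0,0,0,0],[0,0,0,0],[0,0,0,0],[0,0,0,0],[0,0,0,0],[0,0,0,0],[0,0,0,0],[0,0,0,0],[0,0,0,0],[0,0,0,0],[0,0,0,0],[0,0,0,0],[0,0,0,0],[0,0,0,0],[0,0,0,0],[0,0,0,0],[0,0,0,0],[0,0,0,0],[0,0,0,0],[0,0,0,0]]
  ]
}}

```text
time_s: 17.85
tcp_pos: [0.6144, -0.2309, 0.2762]
ee_rot: [-0.139, 0.697, 0.153, 0.687]
wrist_force: [-0.3, -0.5, -10.5]
grip_width: 0.0215
```

Call:
{"op": "arm_command", "data": {
  "series": [
    [[0,0,0,0],[0,0,0,0],[0,0,0,0],[0,0,0,0],[0,0,0,0],[0,0,0,0]]
  ]
}}

```text
time_s: 18.45
tcp_pos: [0.6144, -0.2309, 0.2762]
ee_rot: [-0.139, 0.697, 0.153, 0.687]
wrist_force: [0.4, -0.6, -9.8]
grip_width: 0.021
```

```bash
python3 look.py 15
```

```text
t 18.45 tcp [ 0.6144 -0.2309  0.2762] yaw_y 113.77 xax [-0.019  0.016 -1.   ] q [-0.36  0.42  0.45  1.62  0.01 -0.78] F [ 0.36 -0.55 -9.82] T [-0.025 -0.156  0.02 ] w 0.021
bar 43 [ 0.6125 -0.2412  0.1119] left/right z [np.float64(0.1119), np.float64(0.1121)]
rim z pcts [0.0431 0.0535 0.0557 0.0573 0.0609] 1104
((607.248779296875, -228.8052978515625), (115.2868881225586, 109.81884002685547), 23.862274169921875)
```

Call:
{"op": "arm_command", "data": {
  "series": [
    [[0,0,-0.1,0],[0,0,-0.1,0],[0,0,-0.1,0],[0,0,-0.1,0],[0,0,-0.1,0],[0,0,-0.1,0],[0,0,-0.07,0],[0,0,-0.07,0],[0,0,-0.07,0],[0,0,-0.07,0],[0,0,-0.07,0],[0,0,-0.07,0],[0,0,-0.1,0],[0,0,-0.1,0],[0,0,0,0]]
  ]
}}

```text
time_s: 20.0
tcp_pos: [0.6143, -0.2312, 0.2631]
ee_rot: [-0.139, 0.697, 0.152, 0.687]
wrist_force: [-0.4, -0.3, -8.1]
grip_width: 0.0213
```

```bash
python3 look.py 16
```

```text
t 20.0 tcp [ 0.6143 -0.2312  0.2631] yaw_y 113.76 xax [-0.019  0.015 -1.   ] q [-0.36  0.42  0.41  1.59  0.01 -0.78] F [-0.37 -0.25 -8.06] T [-0.092 -0.066 -0.042] w 0.0213
bar 43 [ 0.6104 -0.2412  0.1029] left/right z [np.float64(0.1028), np.float64(0.1029)]
rim z pcts [0.0419 0.0463 0.0478 0.0549 0.067 ] 638
((607.0394287109375, -229.16558837890625), (114.34111022949219, 109.6642074584961), 24.570558547973633)
```

Call:
{"op": "arm_command", "data": {
  "series": [
    [[0,0,-0.3,0],[0,0,-0.4,0],[0,0,-0.5,0],[0,0,-0.5,0],[0,0,-0.5,0],[0,0,-0.5,0],[0,0,-0.5,0],[0,0,-0.5,0],[0,0,-0.5,0],[0,0,-0.5,0],[0,0,-0.5,0],[0,0,-0.5,0],[0,0,-0.5,0],[0,0,-0.4,0],[0,0,-0.3,0],[0,0,0,0]]
  ]
}}

```text
time_s: 21.65
tcp_pos: [0.6155, -0.2313, 0.1921]
ee_rot: [-0.14, 0.695, 0.151, 0.689]
wrist_force: [0.3, 0.0, -1.3]
grip_width: 0.0214
```

```bash
python3 look.py 17; python3 -c "
from h import *
d=np.load('pics/scene_d.npy');P=cloud('scene',d)
k=(d>0)&(abs(P[...,0]-.61)<.04)&(abs(P[...,1]+.23)<.04)&(P[...,2]>.05)&(P[...,2]<.19)
for lo in np.arange(.05,.19,.01):
    s=P[k&(P[...,2]>=lo)&(P[...,2]<lo+.01)]
    if len(s): print(round(lo,3),len(s),s.mean(0).round(4),np.ptp(s,0).round(3))
"
```

```text
t 21.65 tcp [ 0.6155 -0.2313  0.1921] yaw_y 113.78 xax [-0.011  0.013 -1.   ] q [-0.36  0.4   0.23  1.42  0.01 -0.78] F [ 0.31  0.02 -1.26] T [ 0.    -0.037 -0.043] w 0.0214
bar 43 [ 0.6043 -0.2181  0.1021] left/right z [np.float64(0.1024), np.float64(0.1017)]
rim z pcts [0.0419 0.0455 0.0482 0.065  0.0698] 637
((606.9990234375, -229.85638427734375), (115.92356872558594, 109.58199310302734), 22.810888290405273)
0.06 10 [ 0.6112 -0.2299  0.0684] [0.017 0.012 0.004]
0.07 15 [ 0.6107 -0.2301  0.0755] [0.026 0.013 0.008]
0.08 25 [ 0.6136 -0.234   0.0854] [0.039 0.079 0.01 ]
0.09 42 [ 0.6071 -0.2269  0.0967] [0.039 0.074 0.01 ]
0.1 63 [ 0.6076 -0.2285  0.1025] [0.028 0.062 0.005]
0.11 5 [ 0.6187 -0.2269  0.1182] [0.006 0.014 0.003]
0.12 26 [ 0.6195 -0.2263  0.1251] [0.012 0.016 0.01 ]
0.13 24 [ 0.6202 -0.226   0.1354] [0.013 0.015 0.009]
0.14 33 [ 0.6196 -0.2254  0.145 ] [0.014 0.016 0.01 ]
0.15 22 [ 0.6203 -0.226   0.1547] [0.008 0.016 0.009]
0.16 7 [ 0.6234 -0.2265  0.1619] [0.003 0.008 0.005]
0.18 193 [ 0.6284 -0.2219  0.1876] [0.064 0.054 0.009]
```

View pics/c17.png

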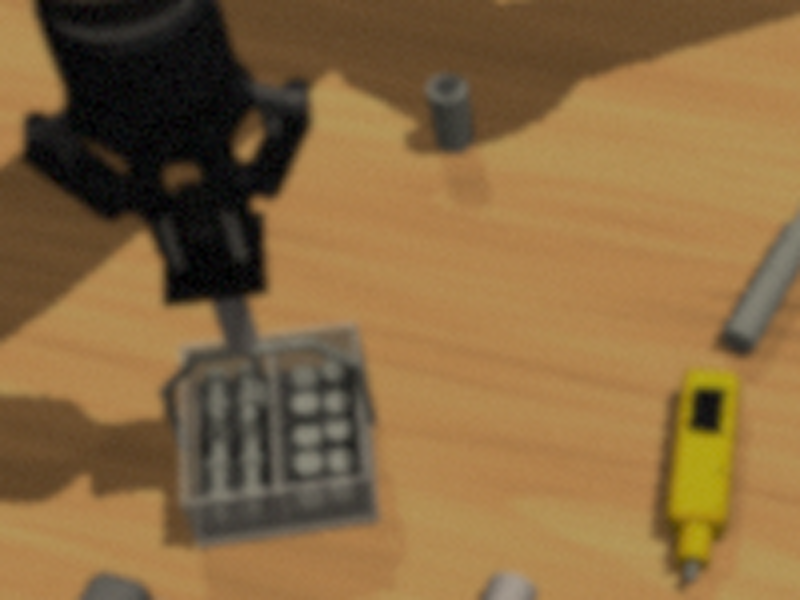

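Call:
{"op": "arm_command", "data": {
  "series": [
    [[-0.65,-0.28,0,0],[-0.65,-0.28,0,0],[-0.65,-0.28,0,0],[-0.65,-0.28,0,0],[-0.65,-0.28,0,0],[-0.65,-0.28,0,0],[-0.9,-0.4,0,0],[-0.9,-0.4,0,0],[-1.5,-0.6,0.2,0],[-2,-0.8,0.5,0],[-2,0,1.0,0],[0,0,1.0,0],[0,0,0,0]]
  ]
}}

```text
time_s: 23.0
tcp_pos: [0.4914, -0.275, 0.2229]
ee_rot: [-0.14, 0.695, 0.149, 0.689]
wrist_force: [1.2, 0.3, -1.5]
grip_width: 0.0211
```

```bash
python3 look.py 18
```

```text
t 23.0 tcp [ 0.4914 -0.275   0.2229] yaw_y 113.64 xax [-0.01   0.011 -1.   ] q [-0.51  0.21  0.04  1.42  0.   -0.93] F [ 1.15  0.31 -1.47] T [-0.069 -0.022 -0.012] w 0.0211
bar 44 [ 0.6065 -0.2299  0.1023] left/right z [np.float64(0.1021), np.float64(0.1024)]
rim z pcts [0.0418 0.0454 0.0471 0.0551 0.0665] 645
((607.4971313476562, -229.6558380126953), (115.45811462402344, 109.61595916748047), 23.888713836669922)
```

View pics/18.png

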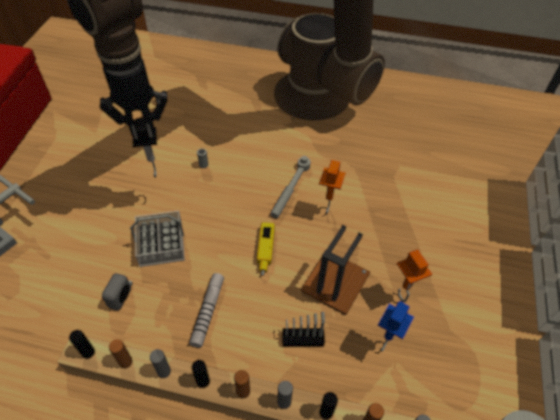

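Call:
{"op": "arm_command", "data": {
  "series": [
    [[0,2.0,0.1,-2.5],[0.2,3.5,0.1,-3.0],[0.2,3.5,0.1,-3.0],[0.2,3.5,0.1,-3.0],[0.2,3.5,0.1,-3.0],[0.2,3.5,0.1,-3.0],[0.2,3.5,0.1,-3.0],[0.2,3.5,0.1,-3.0],[0.2,3.5,0.1,-3.0],[0.2,3.5,0.1,-3.0],[0.2,3.5,0.1,-3.0],[0.2,3.5,0.1,-3.0],[0.2,3.0,0,-3.0],[0.2,1.5,0,-2.0],[0,0,0,0],[0,0,0,0]]
  ]
}}

```text
time_s: 24.65
tcp_pos: [0.5214, 0.1962, 0.2263]
ee_rot: [0.117, 0.7, -0.106, 0.696]
wrist_force: [0.4, 0.1, -1.9]
grip_width: 0.0209
```

```bash
python3 -c "
from h import *
st()"
```

```text
t 24.65 tcp [0.5214 0.1962 0.2263] yaw_y 71.87 xax [-0.004  0.017 -1.   ] q [0.35 0.19 0.02 1.4  0.02 0.67] F [ 0.41  0.06 -1.93] T [-0.032  0.114  0.019] w 0.0209
```

Call:
{"op": "arm_command", "data": {
  "series": [
    [[0.1,0.3,-0.8,0.7],[0,0,-1.4,0.7],[0,0,-1.4,0],[0,0,-1.2,0],[0,0,-0.2,0],[0,0,0,0]]
  ]
}}

```text
time_s: 25.25
tcp_pos: [0.5228, 0.1954, 0.1722]
ee_rot: [0.108, 0.702, -0.098, 0.697]
wrist_force: [0.3, -0.7, -2.4]
grip_width: 0.0208
```

```bash
python3 -c "
from h import *
st()
im,d=snap('scene','20.png');im2,d2=snap('top','20t.png')
cv2.imwrite('pics/c20.png',cv2.resize(im[180:320,290:430],None,fx=4,fy=4,interpolation=cv2.INTER_CUBIC))
cv2.imwrite('pics/c20t.png',cv2.resize(im2[130:240,170:310],None,fx=4,fy=4,interpolation=cv2.INTER_CUBIC))
P=cloud('scene',d)
k=(d>0)&(np.hypot(P[...,0]-.52,P[...,1]-.198)<.04)&(P[...,2]>.03)&(P[...,2]<.178)
for lo in np.arange(.03,.18,.01):
    s=P[k&(P[...,2]>=lo)&(P[...,2]<lo+.01)]
    if len(s): print(round(lo,3),len(s),s.mean(0).round(4),np.ptp(s,0).round(3))
k=(d>0)&(np.hypot(P[...,0]-.612,P[...,1]-.17)<.06)&(P[...,2]>.142)&(P[...,2]<.154)
q=P[k];print(len(q),cv2.minAreaRect((q[:,:2]*1000).astype(np.float32)))
"
```

```text
t 25.25 tcp [0.5228 0.1954 0.1722] yaw_y 73.27 xax [-0.005  0.015 -1.   ] q [ 0.35  0.19 -0.09  1.29  0.02  0.64] F [ 0.28 -0.7  -2.39] T [ 0.    -0.008 -0.058] w 0.0208
0.05 3 [0.5175 0.1978 0.0545] [0.026 0.006 0.008]
0.06 7 [0.5191 0.1983 0.0644] [0.024 0.012 0.005]
0.07 2 [0.5117 0.2027 0.0733] [0.001 0.002 0.003]
0.09 4 [0.5288 0.1993 0.0988] [0.001 0.006 0.003]
0.1 26 [0.5276 0.1978 0.1057] [0.011 0.017 0.01 ]
0.11 20 [0.5285 0.1974 0.1148] [0.009 0.017 0.008]
0.12 27 [0.5281 0.198  0.1246] [0.007 0.017 0.01 ]
0.13 20 [0.5292 0.196  0.134 ] [0.009 0.015 0.008]
0.14 2 [0.5318 0.1946 0.1413] [0.    0.004 0.002]
0.16 200 [0.5371 0.1965 0.1676] [0.049 0.06  0.009]
0.17 46 [0.5379 0.1952 0.1734] [0.033 0.056 0.008]
407 ((614.93701171875, 172.7418975830078), (46.81357192993164, 90.41146087646484), 72.35552215576172)
```

View pics/c20.png

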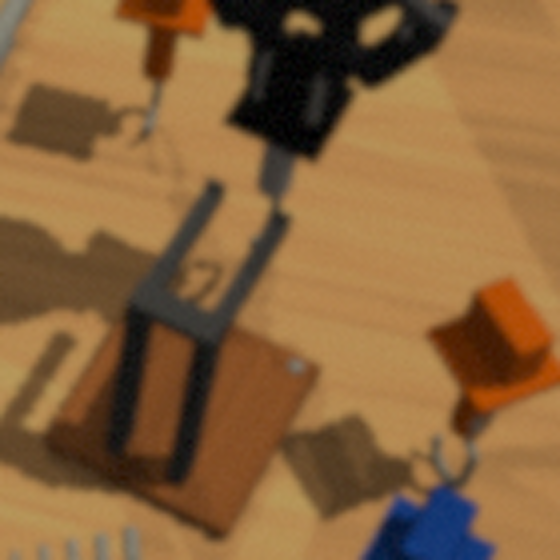

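View pics/c20t.png

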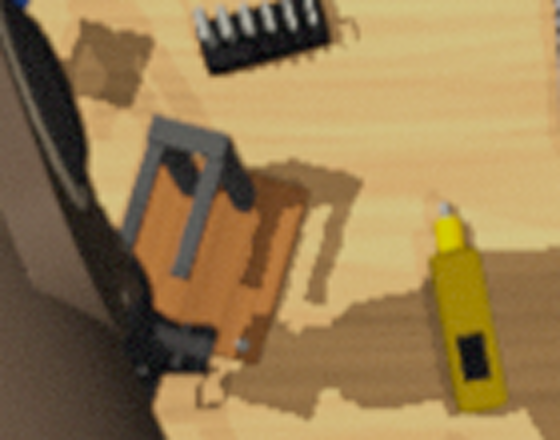

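Call:
{"op": "arm_command", "data": {
  "series": [
    [[0.1,0.35,0.3,0],[0,0.05,0,0],[1.0,-0.3,0,0],[1.0,-0.3,0,0],[0,0,0,0]]
  ]
}}

```text
time_s: 25.85
tcp_pos: [0.5473, 0.1942, 0.1786]
ee_rot: [0.109, 0.7, -0.096, 0.699]
wrist_force: [0.0, -0.4, -1.0]
grip_width: 0.0211
```

```bash
cat > fk.py <<'E'
from h import *
import sys
st();o=get_obs();e=o['tcp_pos']-[.6057,.1743,.1587]
print('s',(e[0]*-.958+e[1]*.2876).round(4),'lat',(e[0]*.2876+e[1]*.958).round(4),'z',e[2].round(4))
n=sys.argv[1]
im,d=snap('scene',n+'.png')
cv2.imwrite('pics/c'+n+'.png',cv2.resize(im[180:320,290:430],None,fx=4,fy=4,interpolation=cv2.INTER_CUBIC))
E
python3 fk.py 21
```

```text
t 25.85 tcp [0.5473 0.1942 0.1786] yaw_y 73.32 xax [ 0.     0.017 -1.   ] q [ 0.33  0.23 -0.03  1.31  0.02  0.62] F [ 0.04 -0.43 -1.02] T [-0.038 -0.001  0.084] w 0.0211
s 0.0617 lat 0.0022 z 0.0199
```

View pics/c21.png

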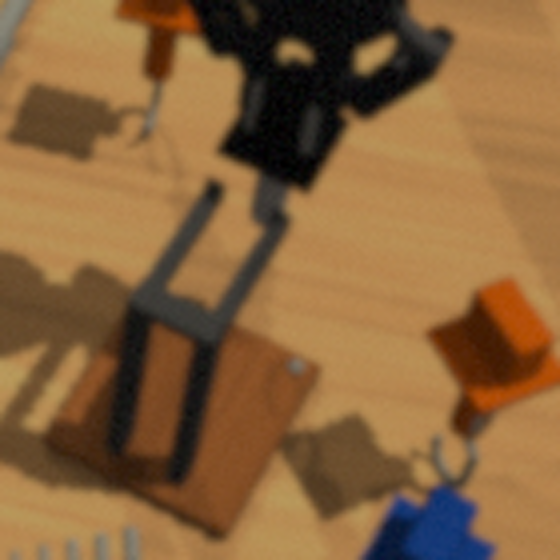

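```bash
cat > lat.py <<'E'
from h import *
d=np.load('pics/scene_d.npy');P=cloud('scene',d);o=get_obs()['tcp_pos']
k=(d>0)&(np.hypot(P[...,0]-o[0],P[...,1]-o[1])<.05)&(P[...,2]>.03)&(P[...,2]<.19)
E=P-np.array([.6054,.1757,0]);S=E[...,0]*-.957+E[...,1]*.29;L=E[...,0]*.29+E[...,1]*.957
for lo in np.arange(.04,.18,.01):
    m=k&(P[...,2]>=lo)&(P[...,2]<lo+.01)
    if m.sum(): print(round(lo,3),m.sum(),'s',np.percentile(S[m],[0,50,100]).round(4),'L',np.percentile(L[m],[0,50,100]).round(4))
E
python3 lat.py
```

```text
0.1 5 s [0.0539 0.0567 0.0585] L [-0.0033 -0.0001  0.0051]
0.11 17 s [0.0536 0.0549 0.0614] L [-0.0056  0.002   0.0115]
0.12 23 s [0.0529 0.0557 0.0629] L [-0.0033  0.0049  0.0117]
0.13 26 s [0.0528 0.0553 0.0623] L [-0.005   0.0044  0.0115]
0.14 66 s [0.0139 0.0252 0.0568] L [-0.0226  0.0005  0.0236]
0.15 52 s [0.0171 0.0296 0.0352] L [-0.022   0.0142  0.0233]
0.16 6 s [0.0373 0.0378 0.0384] L [-0.0181 -0.0072  0.0143]
0.17 227 s [0.0352 0.0435 0.0892] L [-0.0228  0.0109  0.028 ]
```

Call:
{"op": "arm_command", "data": {
  "series": [
    [[-0.06,-0.2,-0.2,0],[0.9,-0.27,0,0],[0.9,-0.27,0,0],[0.9,-0.27,0,0],[0,0,0,0]]
  ]
}}

```text
time_s: 26.4
tcp_pos: [0.5754, 0.1829, 0.1759]
ee_rot: [0.108, 0.701, -0.097, 0.698]
wrist_force: [1.2, 0.6, -2.4]
grip_width: 0.0212
```

```bash
python3 fk.py 22; python3 lat.py
```

```text
t 26.4 tcp [0.5754 0.1829 0.1759] yaw_y 73.31 xax [-0.001  0.017 -1.   ] q [0.3  0.28 0.02 1.31 0.02 0.59] F [ 1.23  0.63 -2.35] T [-0.044 -0.063 -0.032] w 0.0212
s 0.0315 lat -0.0005 z 0.0172
0.09 1 s [0.0274 0.0274 0.0274] L [-0.0035 -0.0035 -0.0035]
0.1 11 s [0.0235 0.025  0.0296] L [-0.0076 -0.0004  0.0035]
0.11 19 s [0.0229 0.0255 0.0292] L [-0.0054  0.0017  0.0072]
0.12 25 s [0.0232 0.0253 0.0288] L [-0.0079  0.0009  0.0081]
0.13 20 s [0.0226 0.0251 0.0316] L [-0.0056  0.0027  0.0092]
0.14 99 s [-0.0165  0.0027  0.0301] L [-0.023   0.0132  0.0238]
0.15 89 s [-0.0137  0.0028  0.0347] L [-0.0222 -0.0126  0.0236]
0.16 43 s [0.0061 0.0082 0.0572] L [-0.0256  0.0069  0.0247]
0.17 213 s [0.0043 0.0138 0.057 ] L [-0.0255  0.0066  0.0249]
```

View pics/c22.png

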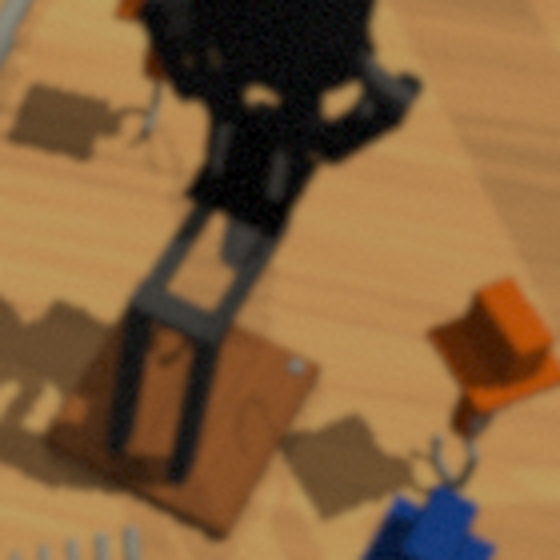

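Call:
{"op": "arm_command", "data": {
  "series": [
    [[0.75,-0.2,0,0],[0.75,-0.2,0,0],[0.75,-0.2,0,0],[0.75,-0.2,0,0],[0,0,0,0],[0,0,0,0]]
  ]
}}

```text
time_s: 27.05
tcp_pos: [0.6076, 0.1743, 0.1757]
ee_rot: [0.108, 0.701, -0.097, 0.698]
wrist_force: [0.6, 0.0, -0.6]
grip_width: 0.0212
```

```bash
python3 fk.py 23; python3 lat.py
```

```text
t 27.05 tcp [0.6076 0.1743 0.1757] yaw_y 73.32 xax [-0.002  0.017 -1.   ] q [0.27 0.33 0.1  1.34 0.02 0.56] F [ 0.56  0.04 -0.58] T [0.03  0.035 0.052] w 0.0212
s -0.0018 lat 0.0006 z 0.017
0.04 11 s [-0.0507 -0.0421 -0.0379] L [-0.0138 -0.0131  0.023 ]
0.05 8 s [-0.0473 -0.0431 -0.0399] L [-0.0138 -0.0133  0.0229]
0.06 8 s [-0.05   -0.0438 -0.0132] L [-0.0133  0.0005  0.0225]
0.07 11 s [-0.0477 -0.0418 -0.0377] L [-0.0134 -0.013   0.0226]
0.08 9 s [-0.0489 -0.0444 -0.0358] L [-0.0141 -0.0135  0.0228]
0.09 8 s [-0.0481 -0.0413 -0.0392] L [-0.0141  0.0047  0.0232]
0.1 8 s [-0.0483 -0.0443 -0.0065] L [-0.0137 -0.0134  0.0229]
0.11 25 s [-0.0507 -0.0091 -0.0064] L [-0.0135 -0.0011  0.0231]
0.12 29 s [-0.0485 -0.0094 -0.003 ] L [-0.0138  0.0011  0.0228]
0.13 27 s [-0.0505 -0.0093 -0.006 ] L [-0.0135  0.0026  0.0229]
0.14 75 s [-0.0488 -0.0221  0.0298] L [-0.0229  0.0156  0.0234]
0.15 188 s [-0.0523 -0.0425  0.0244] L [-0.0236  0.0013  0.0234]
0.16 43 s [-0.0273 -0.0252  0.0188] L [-0.0245  0.0079  0.0259]
0.17 217 s [-0.0279 -0.0189  0.0236] L [-0.0243  0.0096  0.026 ]
```

View pics/c23.png

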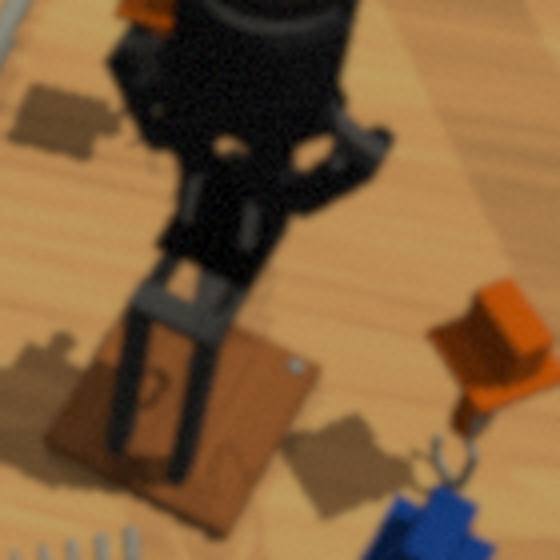

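Call:
{"op": "arm_command", "data": {
  "series": [
    [[-0.15,0,-0.3,0],[0,0,-0.4,0],[0,0,-0.4,0],[0,0,-0.3,0],[0,0,-0.2,0],[0,0,0,0],[0,0,0,0]]
  ]
}}

```text
time_s: 27.8
tcp_pos: [0.605, 0.1747, 0.1592]
ee_rot: [0.108, 0.701, -0.096, 0.699]
wrist_force: [-0.4, 0.2, -1.0]
grip_width: 0.0212
```

```bash
python3 fk.py 24
```

```text
t 27.8 tcp [0.605  0.1747 0.1592] yaw_y 73.37 xax [-0.001  0.017 -1.   ] q [0.27 0.33 0.06 1.3  0.02 0.56] F [-0.4   0.21 -0.99] T [ 0.024 -0.079  0.001] w 0.0212
s 0.0008 lat 0.0002 z 0.0005
```

Press down the last half millimetre, check the force, then open.

Call:
{"op": "arm_command", "data": {
  "series": [
    [[0,0,-0.1,0],[0,0,0,0],[0,0,0,0]]
  ]
}}

```text
time_s: 28.15
tcp_pos: [0.6051, 0.1748, 0.1591]
ee_rot: [0.108, 0.7, -0.096, 0.699]
wrist_force: [0.2, -0.5, -1.4]
grip_width: 0.0212
```

```bash
python3 fk.py 25
```

```text
t 28.15 tcp [0.6051 0.1748 0.1591] yaw_y 73.36 xax [ 0.     0.018 -1.   ] q [0.27 0.33 0.06 1.3  0.02 0.56] F [ 0.18 -0.51 -1.42] T [-0.028 -0.006 -0.019] w 0.0212
s 0.0007 lat 0.0003 z 0.0004
```

Call:
{"op": "arm_command", "data": {
  "series": [
    [[0,0,-0.15,0],[0,0,-0.1,0],[0,0,0,0]]
  ]
}}

```text
time_s: 28.5
tcp_pos: [0.6051, 0.1748, 0.1593]
ee_rot: [0.109, 0.7, -0.096, 0.7]
wrist_force: [0.5, -0.3, -2.0]
grip_width: 0.0213
```

```bash
python3 fk.py 26
```

```text
t 28.5 tcp [0.6051 0.1748 0.1593] yaw_y 73.35 xax [ 0.003  0.018 -1.   ] q [0.27 0.33 0.06 1.29 0.02 0.56] F [ 0.47 -0.28 -1.98] T [-0.033  0.03  -0.003] w 0.0213
s 0.0007 lat 0.0003 z 0.0006
```

Call:
{"op": "arm_command", "data": {
  "series": [
    [[0,0,0,0],[0,0,0,0],[0,0,0,0],[0,0,0,0],[0,0,0,0],[0,0,0,0]]
  ],
  "hand": 60
}}

```text
time_s: 29.15
tcp_pos: [0.6055, 0.175, 0.1582]
ee_rot: [0.109, 0.7, -0.096, 0.699]
wrist_force: [-0.4, 0.3, 0.4]
grip_width: 0.0515
```

```bash
python3 fk.py 27
```

```text
t 29.15 tcp [0.6055 0.175  0.1582] yaw_y 73.36 xax [ 0.002  0.018 -1.   ] q [0.27 0.33 0.06 1.29 0.02 0.56] F [-0.41  0.29  0.41] T [-0.077  0.044  0.047] w 0.0515
s 0.0004 lat 0.0006 z -0.0005
```

View pics/c27.png

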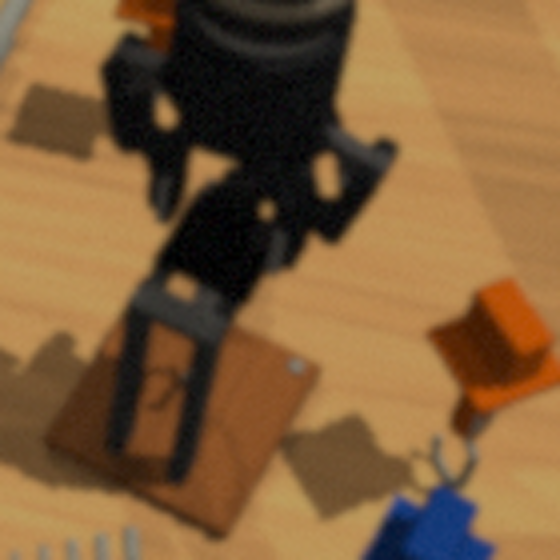

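Released; the scale sits between the fingers. Retreat straight up, then sideways.

Call:
{"op": "arm_command", "data": {
  "series": [
    [[0,0,0.6,0],[0,0,1.0,0],[0,0,1.5,0],[0,0,2,0],[0,0,2,0],[0,0,2,0],[0,0,2,0],[-2,-3,1,0],[-3,-3,0,0],[-4,-3,0,0],[-4,-3,0,0],[-3,-3,0,0],[-2,-3,0,0],[0,0,0,0],[0,0,0,0]]
  ]
}}

```text
time_s: 30.7
tcp_pos: [0.419, -0.0092, 0.2959]
ee_rot: [0.109, 0.695, -0.094, 0.705]
wrist_force: [-0.1, 0.6, 0.2]
grip_width: 0.0514
```

```bash
python3 - <<'E'
from h import *
st()
for c in('top','scene'):
    im,d=snap(c,c+'30.png');P=cloud(c,d)
    m=(d>0)&(np.hypot(P[...,0]-.61,P[...,1]-.165)<.09)
    for lo,hi in((.15,.16),(.185,.2)):
        q=P[m&(P[...,2]>lo)&(P[...,2]<hi)]
        if len(q)>5: print(c,lo,len(q),np.median(q,0).round(4),cv2.minAreaRect((q[:,:2]*1000).astype(np.float32)))
    m=(d>0)&(np.hypot(P[...,0]-.605,P[...,1]+.235)<.1)
    for lo,hi in((.035,.05),(.092,.11)):
        q=P[m&(P[...,2]>lo)&(P[...,2]<hi)]
        if len(q)>5: print('tray',c,lo,len(q),np.median(q,0).round(4),cv2.minAreaRect((q[:,:2]*1000).astype(np.float32)))
im=cv2.imread('pics/scene30.png');cv2.imwrite('pics/c30.png',cv2.resize(im[180:320,290:430],None,fx=4,fy=4,interpolation=cv2.INTER_CUBIC))
E
```

```text
t 30.7 tcp [ 0.419  -0.0092  0.2959] yaw_y 73.47 xax [ 0.017  0.018 -1.   ] q [-0.04 -0.08 -0.11  1.53  0.02  0.25] F [-0.05  0.62  0.18] T [0.005 0.057 0.016] w 0.0514
top 0.15 428 [0.6142 0.1611 0.1549] ((613.5126342773438, 169.93914794921875), (50.958343505859375, 88.11807250976562), 72.07284545898438)
top 0.185 173 [0.6028 0.1729 0.1905] ((603.2482299804688, 173.19918823242188), (22.962732315063477, 39.79118728637695), 71.58641815185547)
tray top 0.035 341 [ 0.6041 -0.2382  0.043 ] ((604.8527221679688, -232.03103637695312), (110.710693359375, 105.87751770019531), 23.794137954711914)
tray top 0.092 82 [ 0.6048 -0.2328  0.1016] ((604.006591796875, -230.20230102539062), (5.921058654785156, 83.1131591796875), 23.963815689086914)
scene 0.15 609 [0.6255 0.1707 0.155 ] ((614.7644653320312, 173.668701171875), (50.201419830322266, 91.03878021240234), 72.46324157714844)
scene 0.185 219 [0.6078 0.1768 0.1905] ((606.0792846679688, 176.53028869628906), (22.216794967651367, 41.37849426269531), 72.8515625)
tray scene 0.035 486 [ 0.6274 -0.2285  0.0428] ((606.8029174804688, -229.96926879882812), (115.08295440673828, 108.68817138671875), 24.245044708251953)
tray scene 0.092 112 [ 0.6076 -0.2293  0.1015] ((608.4315795898438, -230.4134521484375), (8.10800838470459, 82.65959167480469), 24.93897247314453)
```

View pics/scene30.png

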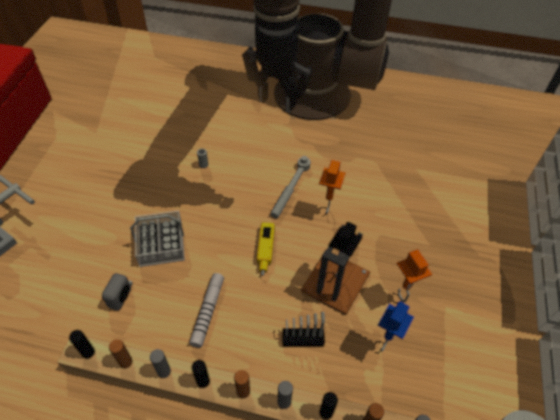

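View pics/c30.png

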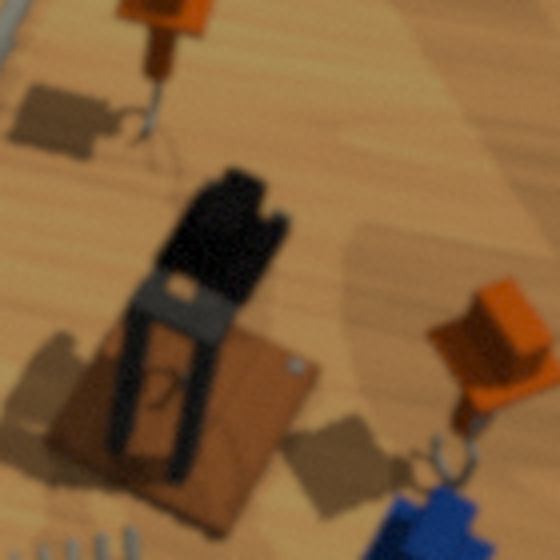

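The scale hangs home (within about 1 mm of where it started), the tray is back in place, and everything else is undisturbed. Handing in.

```bash
python3 -c "
from bench import *
print(hand_in())"
```

```text
the job is handed in; nothing more can be done
None
```

The tray has been weighed and set back where it stood, and the scale hangs in its fork again. The job was handed in at about 31 s, with the gripper open and clear of everything.

- **Lift:** I raised the tray by the scale alone until it hung about 9.7 mm clear of the bench. It stayed there, with no measurable drift, for over 2.5 s.
- **Reading:** The wrist force was about 8 N above the scale's own weight. That puts the tray at roughly 0.8 kg. The hook was drawn out about 46 mm by arm height, or about 50 mm by force, so the two differ slightly; both are short of the 68 mm stop.
- **Tray:** The last pictures put its outline within about 1 mm of where it started. In the scene camera the rim centre was at 606.8, -230.0 mm, against 607.7, -229.4 mm before. Just before it left the bench it slid about 3 mm in -x; I corrected that while it hung.
- **Scale:** In the last pictures it was within about 1 mm of its starting place and at the same height (grip top 190.5 mm against 190.4 mm).
- **Rest of the bench:** The other things, including the blue and orange look-alikes, look unmoved in the pictures. I judged that by eye and did not measure them.

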